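# Latch the green printing screen down

### The arm

A 7-joint arm with a two-finger parallel gripper is mounted at the origin on the work surface. World frame = base frame: x ahead of the robot, y to its left, z up, the work surface at z = 0. Lengths are in m, angles in degrees, forces in N, time in s.
With the tool pointing down it reaches from about 0.4 to 0.875 m from the base axis. Payload 4.4 kg.
Tool frame: the origin (TCP) lies midway between the tips of the shut fingers; the grasp point (between the pads) lies 19 mm behind it (r.grip_depth is the distance from the TCP to the grasp point, in m); z points along the fingers, x is the direction in which the jaws open and shut, and the axes are right-handed (so a half turn about z gives the same grasp; the last joint's range is limited). The gripper opens to 85 mm and grips with 20 to 120 N. Pads are 22 mm wide; open, the fingers measure 114 mm over their backs; the gripper's body (76 mm by 85 mm) begins 54 mm behind the grasp point. The pads swing forward as they close: fully open they stand 13 mm farther back than shut.
Start: joints at [63.61, 36.005, 2.206, 86.941, -1.547, 57.084, -1.146], TCP at [0.25, -0.6, 0.199] pointing down, gripper open.
Joint ranges: [-175.42, 175.42], [-21.48, 121.26], [-71.46, 75.88], [10.55, 141.38], [-63.04, 243.04], [13.31, 113.54], [-168.57, 168.57]. Speed limits (degrees/s): [147.25, 147.25, 180, 180, 180, 180, 180].

### API

Orientations are given as a 3x3 rotation matrix whose columns are the frame's x, y, z axes.
In Python, from rig import r gives the robot as it stands. The module is installed in compiled form; this text tells all that it offers.
- The arm moves only by the tool move_arm, never from a script. Its argument "commands" is one flat list of numbers, 5 for each row, row after row: the opening, from -1 (shut) to 1 (fully open), so that 0 is half open, then the shift along the tool's x, y, z each as a share of 0.4 m, from -1 to 1, then the turn about the tool's z as a share of pi rad, from -1 to 1. A call has exactly 5 rows; each row is the pose to reach, as a shift and turn from the pose measured when the call began, along the tool's axes at that moment, turning the shorter way round; what a row does not reach only later rows make up. A row lasts 1/10 s, in which the tool goes at most 50 mm and 8.59 degrees, less where a joint would pass 70% of its speed; a pose out of reach is approached as far as the arm can. A call with a number of a shift or a turn outside -1 to 1 is refused whole. A call with a gripper value outside its range is refused whole. The fingers move at their own pace and stop on an object; the grip force is fixed at half the most. Time passes only in rows, so rows that repeat a pose let the fingers close, or fill a call up. It gives the time, the measured TCP pose, the force and the opening at its end, in the units of the state.
- r.get_state(): the state, without advancing time (a new reading comes with each control period).
- r.read_camera(name): name is "side" or "top"; returns the picture (400x640x3 uint8, blue, green, red); there is no depth.
- r.camera_params(name): a dict with "fov_y" (degrees; the focal length in pixels is half the picture's height over the tangent of half this angle, whatever the lens; pixels are square), "cx", "cy" (the principal point, pixels), "pose" (4x4, takes a point from camera to world coordinates). Camera axes: x right, y down, z forward; pixel columns grow to the right and rows downward; lengths in m; the calibration is good to about 2 mm. A picture is of the moment at which its call begins. camera_params takes no time and is no camera call.
- r.job_done(): hands the job in, once; it reports no verdict.
Trained networks look in the newest picture that a camera, given by its name, has taken for a name from the list of things; names that differ only in an ending like _2 or _b are one class to them, and where a whole thing is asked for, a point or a joint stands for the part that bears it (a point fixed in the world has none). Each returns a list of dicts, best first, with "conf" (0 to 1); they miss things now and then, are a little off and sometimes report something else, mostly with a low value. They report only what shows in the picture. A call takes as long as a camera call.
- r.spot_in(query, camera): "at" ([x, y, z] in m, in the coordinates of the camera as it stood for that picture, good to about 4 mm: the middle of the surface that is visible of it).
- r.regions_of(query, camera): "mask" (400x640 bool, what is visible of it).
- r.spot_point(query, camera): "at" ([x, y, z] in m, in the coordinates of the camera as it stood for that picture, good to about 4 mm: a listed point, or the origin of a listed thing).
The state is a dict: "time": time; "qpos": joint angles; "joint_vel": joint speeds; "joint_torque": joint torques, N m; "ee_pos": TCP position; "ee_rot": TCP orientation; "ft_force": force on the tool from outside, world axes, zero at the start; "wrist_torque": the same for the moment, N m; "finger_gap": finger opening in m.
Only numpy, scipy, OpenCV 4.12 (cv2) and the standard library are available. Lean on these libraries where they do the work, as an engineer would, in place of code of your own. Each camera call takes 0.05 s, during which the arm holds its last target.

### The job

Two small screen presses stand side by side with their hinged screens raised. A card is loaded under the green screen: push that screen all the way down until its sprung tongue snaps in under the keeper bar and holds the screen shut, then let go. Leave the orange screen up as it is.

Things in the scene. Friction and masses are not known exactly. Their poses are not given: they have to be found in the camera images.
- press_green: White press board 300 x 220 x 20 mm lying on the table; origin under its centre, x away from the robot to the hinge end. A card lies on it under the green screen. Hinge line: along y, 125 mm towards +x, 36 mm up. Keeper: steel bar 6 mm thick, 50 mm long, at the front edge, top 42 mm up. A twin press (orange mesh, no card) stands to its left or right, gap 25 mm or more.
- bar_green (a point): Point to push on the green screen, moving with it: middle of the front bar's upper face, on a black patch (20 x 60 mm). Screen: aluminium frame 260 x 200 mm, bars 25 wide, 20 thick, green mesh. x runs from front bar to hinge, y along the bar (level), z square to the upper face. The hinge line lies 257.5 mm along +x and 10 mm along -z. Screen fully down: point 46 mm above the table.
- screen_green (a joint): Opening angle of the green screen, rad: 0 fully down on its stop, grows as the front rises; starts 0.4 to 0.7. Stiff sprung hinge: a raised screen stays where left, near the bottom it lifts again unless latched. 5 N at the front bar lowers it; the tongue meets the keeper near 0.05 and needs up to 15 N; it snaps in below 0.008, so press onto the stop. Latched, it rests near 0.01.
- tongue_green (a joint): How far the green screen's sprung brass tongue is pushed in, m: 0 fully out, at most 0.0095. 24 mm wide, it stands 10 mm out of the middle of the front bar towards the robot, flat above, sloped 45 degrees below. It is pushed in while it rides over the keeper and springs out beneath it.
- screen_orange (a joint): Opening angle of the orange screen, rad, as for the green one; starts 0.4 to 0.7 and is to stay raised.

How it is judged:
By the outcome, as a careful person would: the job done as asked, in the order asked, and still so for the second after the job is handed in, with the robot touching nothing.
It also fails if it takes over 32 s, if anything falls off the work surface, if the arm or the gripper's body presses on something with over 40 N, if the wrist force passes 120 N, or if a joint passes its speed limit or range.

## Working session

There is one attempt and no reset: what is moved stays moved. The work goes in short steps, Python scripts to look and compute and a tool call to move; the robot and the scene stay as the last step left them, time stands still between calls to the robot, and variables do not carry over. Pictures are saved under pics/ and viewed, and the job is handed in when it is done.

Besides the shell and the picture viewer there is one more tool, called as a command line: name --argument value ..., lists and objects as JSON in quotes. move_arm: Moves the arm, as the interface text tells. Its arguments: {"type":"object","properties":{"commands":{"type":"array","items":{"type":"number"}}},"required":["commands"]}

```bash
mkdir -p pics; cat > h.py <<'E'
from rig import r
import numpy as np, cv2
def w(c,p):
    T=np.array(r.camera_params(c)["pose"]);return T[:3,:3]@np.array(p)+T[:3,3]
def px(c,P):
    q=r.camera_params(c);T=np.linalg.inv(np.array(q["pose"]));p=T[:3,:3]@np.array(P)+T[:3,3]
    f=200/np.tan(np.radians(q["fov_y"])/2);return (q["cx"]+f*p[0]/p[2],q["cy"]+f*p[1]/p[2])
E
python3 - <<'E'
from h import *
np.set_printoptions(precision=4,suppress=True)
for c in("side","top"):
    cv2.imwrite(f"pics/{c}0.png",r.read_camera(c))
    for q in("bar_green","press_green"):
        for d in r.spot_point(q,c)[:3]: print(c,q,d["conf"],w(c,d["at"]),px(c,w(c,d["at"])))
s=r.get_state();print(s["time"],s["ee_pos"],s["ee_rot"],s["finger_gap"],s["ft_force"])
E
```

```text
side bar_green 0.61 [0.5645 0.1996 0.162 ] (np.float64(223.71667288202772), np.float64(93.38532462006145))
side press_green 0.91 [ 0.6628  0.1939 -0.0002] (np.float64(279.79058507773965), np.float64(153.34674373157077))
top bar_green 0.62 [0.5585 0.2023 0.1687] (np.float64(181.82508800921045), np.float64(228.76921073002978))
top press_green 0.58 [ 0.6572  0.1965 -0.0009] (np.float64(215.16641560631305), np.float64(184.19852917497107))
0.3 [ 0.2499 -0.5998  0.1983] [[ 0.3846 -0.9231 -0.0003]
 [-0.9231 -0.3846  0.0006]
 [-0.0007 -0.     -1.    ]] 0.0851262632048419 [ 0.2609 -0.9443  0.4379]
```

View pics/side0.png

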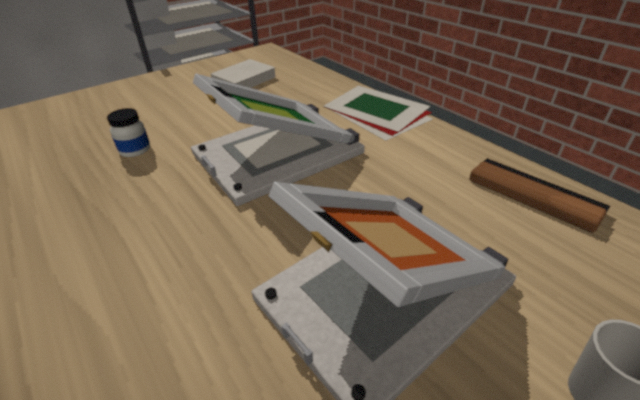

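View pics/top0.png

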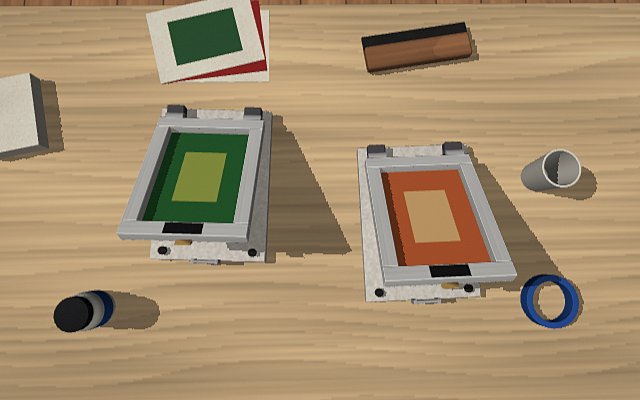

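Top view: the green screen is the left press, with its black patch at (182,229) and keeper at (205,262). This agrees with the networks' points. The orange press is on the right, with its front bar at (450,270). Next I refine the yaw and angle.

```bash
cat >> h.py <<'E'
def plane(c,u,v,z):
    q=r.camera_params(c);T=np.array(q["pose"]);f=200/np.tan(np.radians(q["fov_y"])/2)
    d=T[:3,:3]@np.array([(u-q["cx"])/f,(v-q["cy"])/f,1]);o=T[:3,3];return o+d*(z-o[2])/d[2]
def go(P,yaw):
    s=r.get_state();R=np.array(s["ee_rot"]);d=R.T@(np.array(P)-np.array(s["ee_pos"]))
    t=np.array([np.cos(yaw),np.sin(yaw),0]);b=R.T@t;a=np.arctan2(b[1],b[0])
    print("shift share",np.round(d/0.4,4),"turn share",round(a/np.pi,4),"dist",np.linalg.norm(d))
E
python3 - <<'E'
from h import *
np.set_printoptions(precision=4,suppress=True)
k=plane("top",205,262,.042);print("keeper",k)
print("patch side px->",[px("side",[.56,.2,.165])])
print("knobs",plane("top",163,250,.03),plane("top",252,252,.03))
print("hinges",plane("top",176,108,.045),plane("top",253,109,.045))
print("board front corners",plane("top",151,261,.02),plane("top",267,263,.02), "back", plane("top",271,113,.02))
for q,c in (("bar_green","top"),("bar_green","side")):
    # triangulation from mask
    m=r.spot_in(q,c)
    for d in m[:2]:print(c,d["conf"],w(c,d["at"]))
g=cv2.imread("pics/top0.png");gg=g[205:265,110:280]
# dark patch centroid, both
for c,(a,b,e,f) in {"top":(220,238,158,206),"side":(80,110,200,250)}.items():
    im=cv2.imread(f"pics/{c}0.png")[a:b,e:f].max(2);ys,xs=np.nonzero(im<50);print(c,len(xs),xs.mean()+e if len(xs) else 0,ys.mean()+a if len(ys) else 0)
for z in(.15,.16,.165,.17,.18):print(z,plane("top",182,228.5,z))
cv2.imwrite("pics/crop.png",cv2.resize(cv2.imread("pics/side0.png")[60:210,180:380],None,fx=4,fy=4))
E
```

```text
keeper [0.5045 0.2013 0.042 ]
patch side px-> [(np.float64(221.00850096472337), np.float64(92.41413306084544))]
knobs [0.5278 0.2836 0.03  ] [0.5213 0.117  0.03  ]
hinges [0.7994 0.2627 0.045 ] [0.7958 0.1144 0.045 ]
board front corners [0.5076 0.3093 0.02  ] [0.5001 0.09   0.02  ] back [0.7965 0.0825 0.02  ]
top 0.75 [0.642  0.1993 0.1094]
side 0.57 [0.6401 0.1837 0.112 ]
top 388 182.3943298969072 227.8221649484536
side 52 225.09615384615384 92.23076923076923
0.15 [0.5601 0.2085 0.15  ]
0.16 [0.5594 0.205  0.16  ]
0.165 [0.5591 0.2033 0.165 ]
0.17 [0.5588 0.2016 0.17  ]
0.18 [0.5582 0.1982 0.18  ]
```

View pics/crop.png

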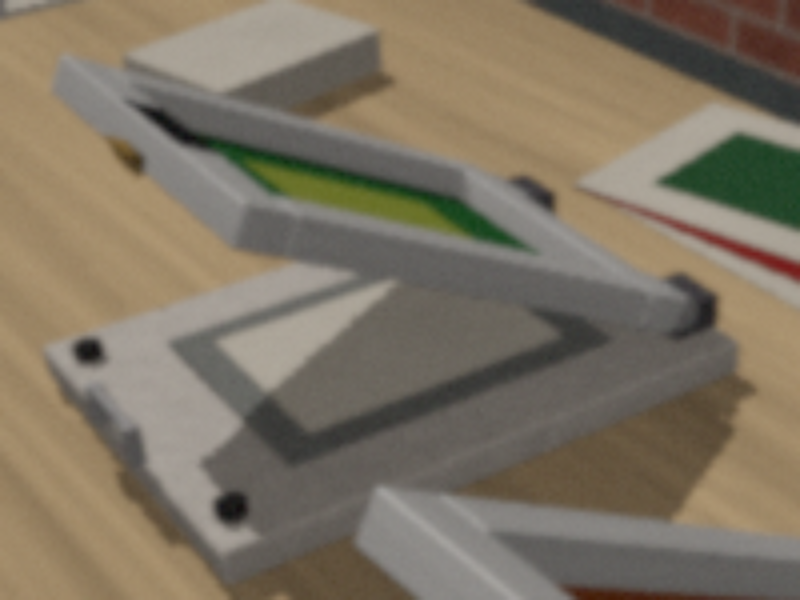

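```bash
python3 - <<'E'
from h import *
for P in([.40,-.3,.32],[.5,0,.32]):go(P,np.radians(-92.2))
E
```

```text
shift share [-0.548  -0.6345 -0.3037] turn share 0.1379 dist 0.3566848924734975
shift share [-1.1441 -1.1538 -0.3035] turn share 0.1379 dist 0.6611970250420636
```

move_arm --commands '[-1, 0, 0, -0.12, 0, -1, -0.1, -0.1, -0.22, 0.05, -1, -0.2, -0.2, -0.3, 0.1, -1, -0.3, -0.33, -0.3, 0.138, -1, -0.38, -0.44, -0.3, 0.138]'

```text
time: 0.9
ee_pos: [0.3298, -0.4348, 0.3159]
ee_rot: [[-0.043, -0.999, 0.002], [-0.999, 0.043, -0.002], [0.002, -0.002, -1.0]]
ft_force: [0.6, -0.3, -0.1]
finger_gap: 0.0121
```

```bash
python3 - <<'E'
from h import *
for P in([.45,-.0,.32],[.56,.2,.25]):go(P,np.radians(-92.2))
E
```

```text
shift share [-1.0989 -0.2532 -0.012 ] turn share -0.0015 dist 0.4510918823010058
shift share [-1.6106 -0.5061  0.1624] turn share -0.0015 dist 0.6784261509628028
```

move_arm --commands '[-1, -0.12, -0.03, -0.01, 0, -1, -0.24, -0.06, -0.01, 0, -1, -0.36, -0.09, -0.01, 0, -1, -0.48, -0.12, -0.01, 0, -1, -0.6, -0.15, -0.01, 0]'

```text
time: 1.4
ee_pos: [0.4004, -0.1956, 0.3199]
ee_rot: [[-0.043, -0.999, 0.003], [-0.999, 0.043, -0.003], [0.002, -0.003, -1.0]]
ft_force: [0.3, 0.4, 0.5]
finger_gap: -0.0003
```

```bash
python3 - <<'E'
from h import *
for P in([.45,-.0,.32],[.56,.2,.25]):go(P,np.radians(-92.2))
E
```

```text
shift share [-0.4939 -0.1028 -0.0012] turn share -0.0016 dist 0.20180794519183293
shift share [-1.0058 -0.3554  0.1733] turn share -0.0016 dist 0.43228835125414683
```

move_arm --commands '[-1, -0.12, -0.04, 0, 0, -1, -0.24, -0.08, 0, 0, -1, -0.36, -0.12, 0, 0, -1, -0.48, -0.16, 0, 0, -1, -0.6, -0.2, 0.03, 0]'

```text
time: 1.9
ee_pos: [0.4901, 0.0372, 0.3102]
ee_rot: [[-0.043, -0.999, 0.007], [-0.999, 0.043, -0.002], [0.002, -0.007, -1.0]]
ft_force: [0.3, -0.8, -0.5]
finger_gap: -0.0002
```

```bash
python3 - <<'E'
from h import *
for P in([.562,.2,.22],):go(P,np.radians(-92.2))
E
```

```text
shift share [-0.4148 -0.1606  0.2258] turn share -0.0015 dist 0.19953201405643411
```

move_arm --commands '[-1, -0.1, -0.04, 0.05, 0, -1, -0.2, -0.08, 0.1, 0, -1, -0.31, -0.12, 0.17, 0, -1, -0.415, -0.16, 0.225, 0, -1, -0.415, -0.16, 0.225, 0]'

```text
time: 2.4
ee_pos: [0.5605, 0.2068, 0.2168]
ee_rot: [[-0.036, -0.999, 0.002], [-0.999, 0.036, 0.001], [-0.001, -0.002, -1.0]]
ft_force: [-1.6, 0.1, -0.4]
finger_gap: 0.0001
```

```bash
python3 - <<'E'
from h import *
for c in("side","top"): cv2.imwrite(f"pics/{c}1.png",r.read_camera(c))
a=cv2.imread("pics/side1.png")[20:200,150:390];b=cv2.imread("pics/top1.png")[100:280,90:330]
cv2.imwrite("pics/c1.png",cv2.resize(np.hstack([a,b]),None,fx=1.6,fy=1.6))
go([.562,.2,.165],np.radians(-92.2)); print(r.get_state()["ee_pos"])
E
```

```text
shift share [ 0.0029 -0.0018  0.1352] turn share -0.0007 dist 0.0541153554975753
[0.56108672 0.20133784 0.21909111]
```

View pics/c1.png

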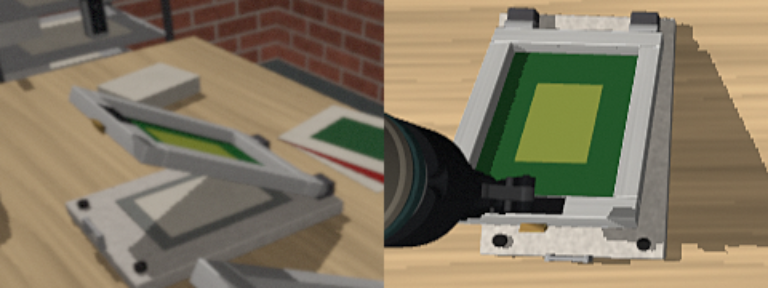

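The fingers hang over the black patch, which shows at about (540,205) in the right crop. I start pushing down along the arc.

move_arm --commands '[-1, 0.003, 0, 0.06, 0, -1, 0.003, 0, 0.11, 0, -1, 0.003, 0.008, 0.147, 0, -1, 0.003, 0.03, 0.185, 0, -1, 0.003, 0.045, 0.222, 0]'

```text
time: 3.0
ee_pos: [0.5431, 0.1983, 0.1311]
ee_rot: [[-0.043, -0.999, 0.005], [-0.999, 0.043, -0.004], [0.004, -0.005, -1.0]]
ft_force: [-3.7, 0.7, 4.9]
finger_gap: -0.0001
```

```bash
python3 - <<'E'
from h import *
for c in("side","top"): cv2.imwrite(f"pics/{c}2.png",r.read_camera(c))
a=cv2.imread("pics/side2.png")[20:200,150:390];b=cv2.imread("pics/top2.png")[100:280,90:330]
cv2.imwrite("pics/c2.png",cv2.resize(np.hstack([a,b]),None,fx=1.6,fy=1.6))
s=r.get_state();print(s["ee_pos"],s["ft_force"]);go([.527,.2,.08],np.radians(-92.2));go([.5255,.2,.046],np.radians(-92.2))
E
```

```text
[0.54174326 0.19813291 0.1298226 ] [-0.16835383 -0.59119175  0.36192846]
shift share [-0.0037  0.0373  0.1245] turn share -0.0012 dist 0.05199174476950659
shift share [-0.004   0.0412  0.2095] turn share -0.0012 dist 0.085402331885195
```

View pics/c2.png

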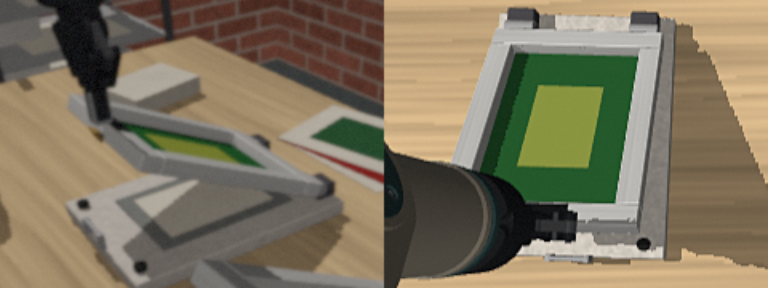

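The fingers stand on the front bar's patch (left crop, about (97,122)) and the screen is yielding. I continue down.

move_arm --commands '[-1, -0.003, 0.012, 0.03, 0, -1, -0.003, 0.02, 0.06, 0, -1, -0.003, 0.028, 0.09, 0, -1, -0.003, 0.034, 0.115, 0, -1, -0.003, 0.036, 0.135, 0]'

```text
time: 3.6
ee_pos: [0.5276, 0.199, 0.0763]
ee_rot: [[-0.043, -0.999, 0.002], [-0.999, 0.043, -0.005], [0.005, -0.002, -1.0]]
ft_force: [-3.3, -0.4, 3.1]
finger_gap: 0.0003
```

```bash
python3 - <<'E'
from h import *
for c in("side","top"): cv2.imwrite(f"pics/{c}3.png",r.read_camera(c))
a=cv2.imread("pics/side3.png")[20:200,150:390];b=cv2.imread("pics/top3.png")[100:280,90:330]
cv2.imwrite("pics/c3.png",cv2.resize(np.hstack([a,b]),None,fx=1.6,fy=1.6))
s=r.get_state();print(s["ee_pos"],s["ft_force"]);go([.5255,.2,.046],np.radians(-92.2))
E
```

```text
[0.52785911 0.19911766 0.07544533] [0.3768702  0.92228546 0.46349312]
shift share [-0.0023  0.0062  0.0736] turn share -0.0013 dist 0.029552858023730175
```

View pics/c3.png

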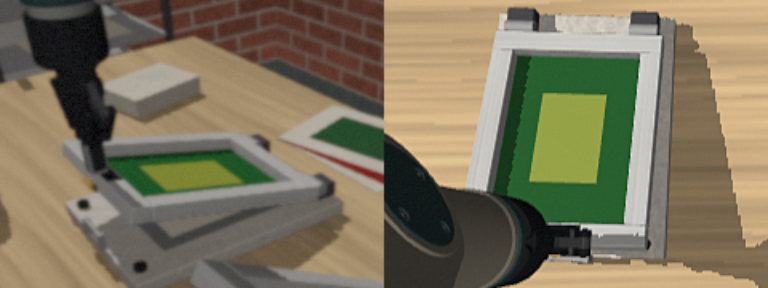

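move_arm --commands '[-1, -0.002, 0.004, 0.03, 0, -1, -0.002, 0.006, 0.05, 0, -1, -0.002, 0.006, 0.064, 0, -1, -0.002, 0.006, 0.072, 0, -1, -0.002, 0.006, 0.076, 0]'

```text
time: 4.2
ee_pos: [0.5253, 0.1998, 0.0447]
ee_rot: [[-0.042, -0.999, 0.001], [-0.999, 0.042, -0.006], [0.006, -0.002, -1.0]]
ft_force: [-2.0, -0.2, 2.7]
finger_gap: -0.0
```

```bash
python3 - <<'E'
from h import *
for c in("side","top"): cv2.imwrite(f"pics/{c}4.png",r.read_camera(c))
a=cv2.imread("pics/side4.png")[20:200,150:390];b=cv2.imread("pics/top4.png")[100:280,90:330]
cv2.imwrite("pics/c4.png",cv2.resize(np.hstack([a,b]),None,fx=1.6,fy=1.6))
s=r.get_state();print(s["ee_pos"],s["ft_force"]);go([.5255,.2,.046],np.radians(-92.2))
E
```

```text
[0.52618746 0.19981819 0.04488267] [0.37362244 0.72280028 0.62579752]
shift share [-0.0004  0.0017 -0.0028] turn share -0.0013 dist 0.0013244166205676282
```

View pics/c4.png

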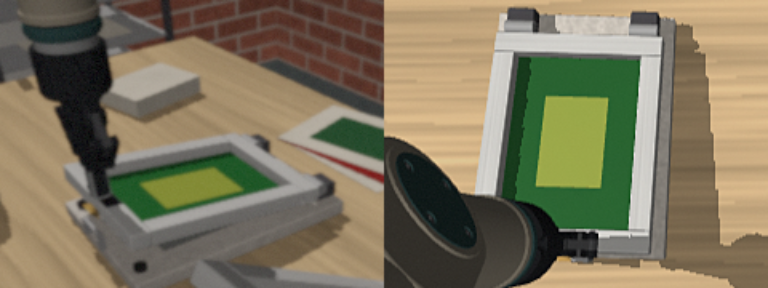

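```bash
python3 - <<'E'
from h import *
a=cv2.imread("pics/side4.png")[100:200,180:310];b=cv2.imread("pics/top4.png")[220:280,140:280]
cv2.imwrite("pics/c5.png",cv2.resize(a,None,fx=6,fy=6,interpolation=cv2.INTER_CUBIC))
cv2.imwrite("pics/c6.png",cv2.resize(b,None,fx=5.5,fy=5.5,interpolation=cv2.INTER_CUBIC))
p=r.get_state()["ee_pos"];print(px("side",p),px("top",p))
# predicted bar corner pixels for a
o=np.array([.781,.190]);ux=np.array([.9993,-.038]);uy=np.array([.038,.9993])
for a in(0,.03,.06,.1,.15):
    for lx,lz in((-.27,.01),(-.27,-.01)):
        for ly in(-.1,.1):
            X=lx*np.cos(a)+lz*np.sin(a);Z=.036-lx*np.sin(a)+lz*np.cos(a)
            P=[*(o+ux*X+uy*ly),Z];print(a,lz,ly,np.round(px("side",P),1),np.round(px("top",P),1))
E
```

```text
(np.float64(216.18812075382695), np.float64(156.54831331010587)) (np.float64(205.60857850930995), np.float64(250.10905715065724))
0 0.01 -0.1 [231.6 184.1] [259.6 259.5]
0 0.01 0.1 [189.5 137.3] [150.2 257.2]
0 -0.01 -0.1 [233.5 193.2] [261.1 259.3]
0 -0.01 0.1 [191.7 145.7] [154.7 257. ]
0.03 0.01 -0.1 [231.1 180.3] [259.  259.4]
0.03 0.01 0.1 [188.8 133.8] [148.4 257. ]
0.03 -0.01 -0.1 [232.6 189.6] [260.5 259.5]
0.03 -0.01 0.1 [190.7 142.4] [152.9 257.2]
0.06 0.01 -0.1 [230.7 176.3] [258.3 259.1]
0.06 0.01 0.1 [188.2 130.2] [146.5 256.7]
0.06 -0.01 -0.1 [231.9 185.9] [259.9 259.5]
0.06 -0.01 0.1 [189.9 139. ] [151.1 257.2]
0.1 0.01 -0.1 [230.3 170.9] [257.5 258.5]
0.1 0.01 0.1 [187.5 125.3] [143.9 256.1]
0.1 -0.01 -0.1 [231.1 180.8] [259.1 259.4]
0.1 -0.01 0.1 [188.9 134.3] [148.6 257.1]
0.15 0.01 -0.1 [230.2 163.9] [256.4 257.4]
0.15 0.01 0.1 [187.  119.1] [140.6 254.9]
0.15 -0.01 -0.1 [230.5 174.2] [258.  258.9]
0.15 -0.01 0.1 [187.9 128.3] [145.5 256.5]
```

View pics/c5.png

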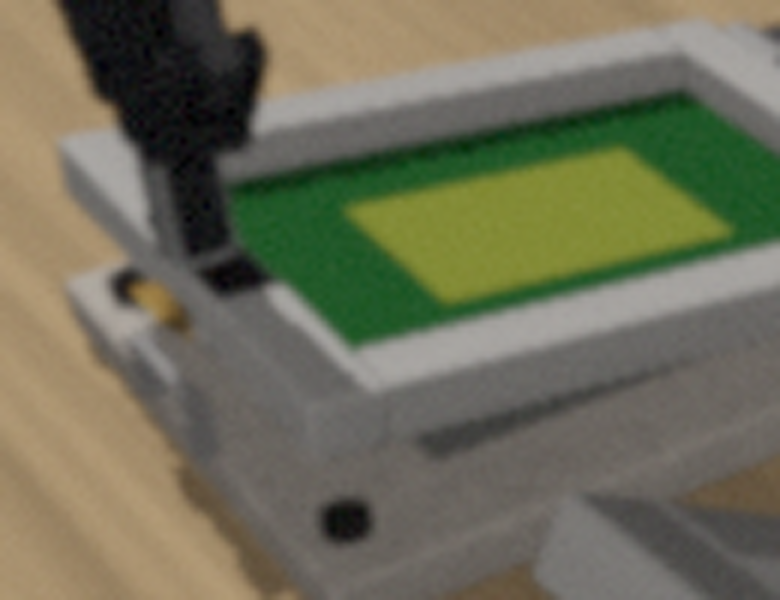

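View pics/c6.png

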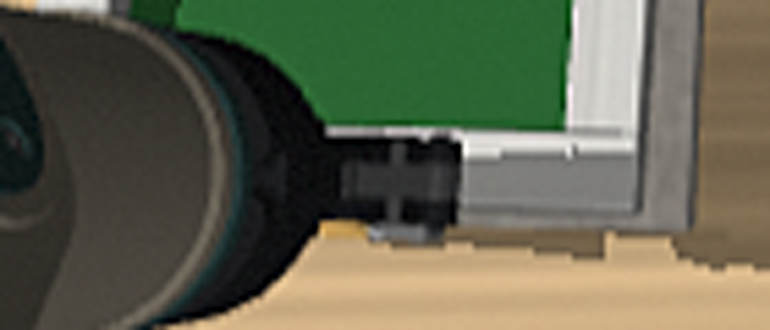

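```bash
python3 - <<'E'
from h import *
for P in([.56108672,.20133784,.21909111],[.5417,.1981,.1298],[.5279,.1991,.0754],[.5262,.1998,.0449]):
    print(P,np.round(px("side",P),1),np.round(px("top",P),1))
for i in(1,2,3,4):
    p={1:[.56108672,.20133784,.21909111],2:[.5417,.1981,.1298],3:[.5279,.1991,.0754],4:[.5262,.1998,.0449]}[i]
    o=[]
    for c in("side","top"):
        im=cv2.imread(f"pics/{c}{i}.png");u,v=px(c,p);M=np.float32([[5,0,200-5*u],[0,5,150-5*v]])
        x=cv2.warpAffine(im,M,(400,290),flags=cv2.INTER_CUBIC);cv2.drawMarker(x,(200,150),(0,0,255),0,20,1);o.append(x)
    if i==1:A=[]
    A.append(np.hstack(o))
cv2.imwrite("pics/d1.png",np.vstack(A[:2]));cv2.imwrite("pics/d2.png",np.vstack(A[2:]))
E
```

```text
[0.56108672, 0.20133784, 0.21909111] [215.5  61.5] [170.4 224.9]
[0.5417, 0.1981, 0.1298] [215.7 114.1] [192.3 240.4]
[0.5279, 0.1991, 0.0754] [214.1 142.6] [201.2 249.1]
[0.5262, 0.1998, 0.0449] [216.2 156.5] [205.6 250.1]
```

View pics/d1.png

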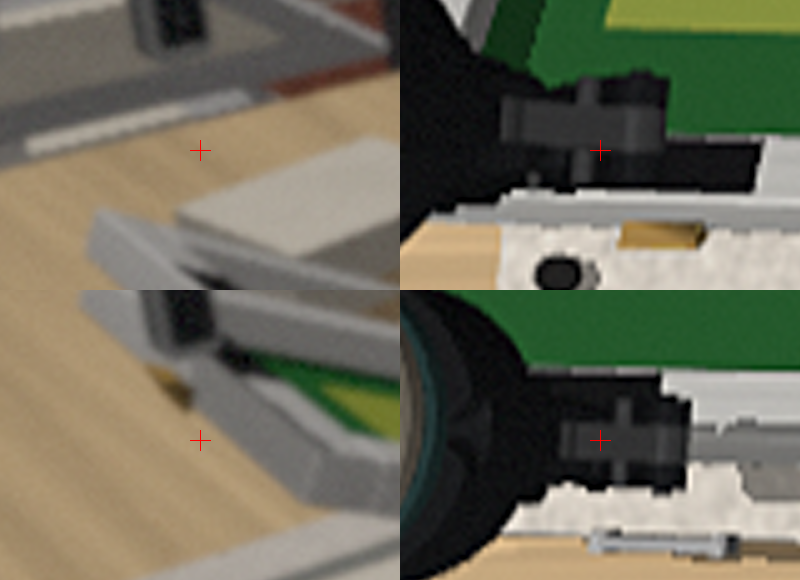

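View pics/d2.png

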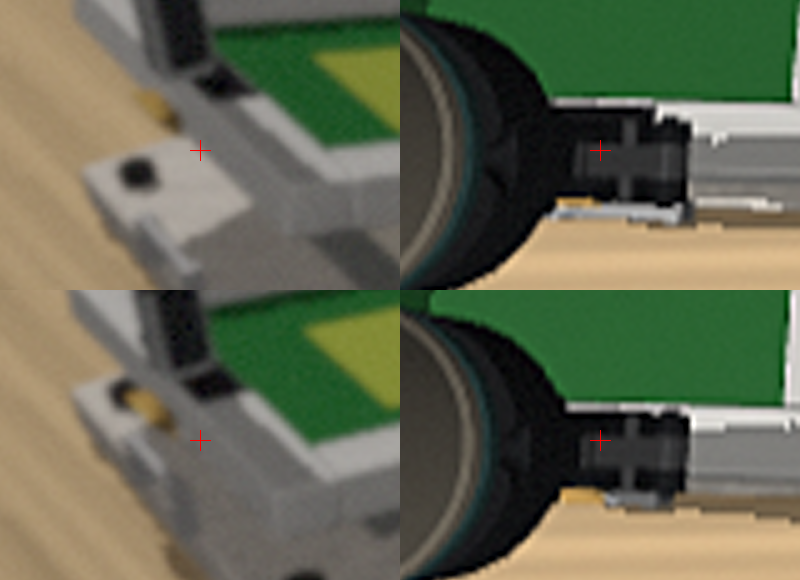

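```bash
python3 - <<'E'
from h import *
A=[]
for c in("side","top"):
    im=r.read_camera(c);s=r.get_state();p=s["ee_pos"];u,v=px(c,p);M=np.float32([[5,0,200-5*u],[0,5,150-5*v]])
    x=cv2.warpAffine(im,M,(400,290),flags=cv2.INTER_CUBIC);cv2.drawMarker(x,(200,150),(0,0,255),0,20,1);A.append(x)
    print(s["time"],p,s["ft_force"],s["finger_gap"],s["joint_torque"],s["qpos"])
    cv2.imwrite(f"pics/{c}5.png",im)
cv2.imwrite("pics/d3.png",np.hstack(A))
E
```

```text
4.35 [0.52655662 0.19975309 0.04507584] [-0.13221529  0.13106972 -0.04687173] -0.0002985730810533773 [-1.56102316e-01 -5.30132461e+01 -9.15040523e-01 -1.15371796e+01
 -1.49028929e-04  4.96772805e-02 -8.98777234e-04] [ -19.74564034   41.24836898   -6.38649444  108.23413216    8.8987297
   30.92858255 -124.65360688]
4.4 [0.52661481 0.19978411 0.04517444] [-0.18790122 -0.37846427 -0.8969828 ] -3.9491125129901014e-05 [-1.09906720e-01 -5.30544627e+01 -8.74957647e-01 -1.16329345e+01
  1.27512374e-02  1.74591882e-02 -7.27265297e-05] [ -19.74357851   41.23996678   -6.38816569  108.22951281    8.89423105
   30.93335361 -124.65564801]
```

View pics/d3.png

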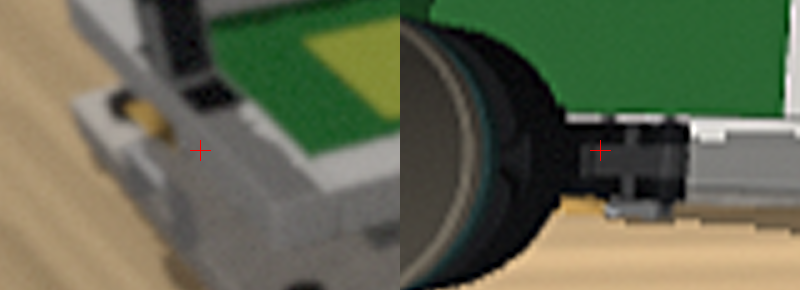

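View pics/side5.png

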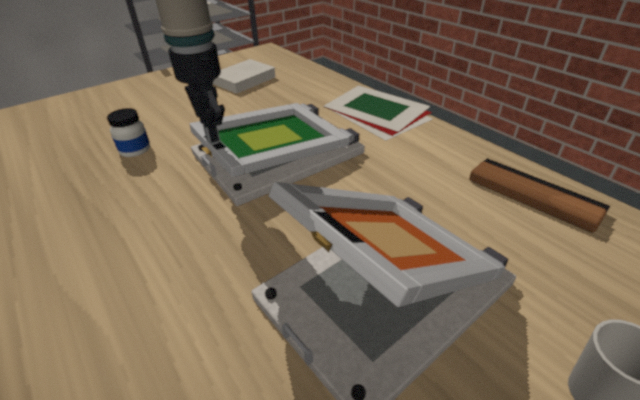

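Time 4.4 s. The picture disagrees with the state. The fingers stand on the patch at about (214,143), but the screen is still about 0.1 rad open and there is no force. The TCP reading therefore seems low by about 25 mm against the cameras. I'll check the side camera against the keeper and the TCP offset.

```bash
python3 - <<'E'
from h import *
from scipy.optimize import least_squares
im=cv2.imread("pics/side5.png")
for n,P in {"keeper":[.5045,.2013,.042],"knobL":[.5278,.2836,.03],"knobR":[.5213,.117,.03],"cornR":[.5001,.09,.02],"TCP":[.5266,.1998,.0451],"TCP+25":[.5266,.1998,.07]}.items():
    u,v=px("side",P);print(n,round(u,1),round(v,1));cv2.circle(im,(int(u*1),int(v)),1,(0,0,255),-1)
cv2.imwrite("pics/e1.png",cv2.resize(im[100:205,170:310],None,fx=5.5,fy=5.5,interpolation=cv2.INTER_NEAREST))
E
```

```text
keeper 205.6 161.5
knobL 200.3 145.2
knobR 235.7 183.9
cornR 233.0 200.3
TCP 216.4 156.4
TCP+25 213.9 145.2
```

View pics/e1.png

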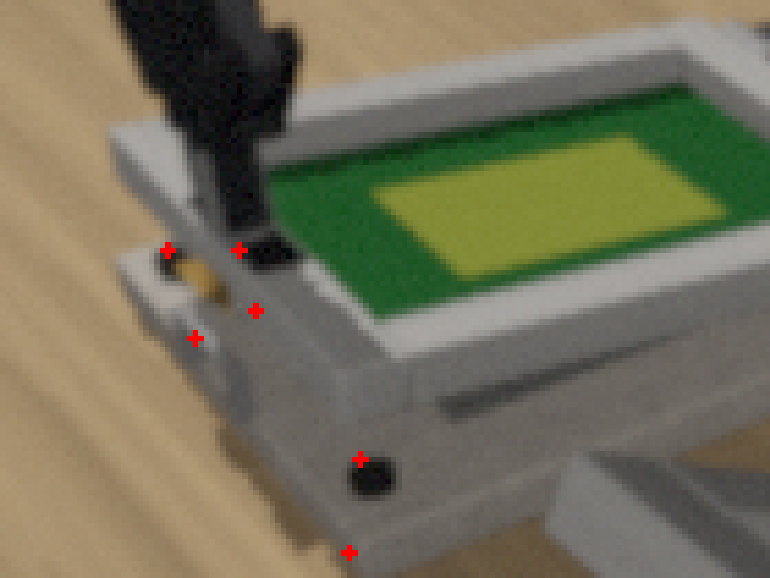

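The side camera agrees with the board features to a few pixels, so the real tip is about 25–30 mm above the reading. I press on in small steps, guided by force and pictures.

move_arm --commands '[-1, 0, 0, 0.008, 0, -1, 0, 0, 0.015, 0, -1, 0, 0.002, 0.022, 0, -1, 0, 0.002, 0.028, 0, -1, 0, 0.002, 0.032, 0]'

```text
time: 4.9
ee_pos: [0.5259, 0.1999, 0.0322]
ee_rot: [[-0.043, -0.999, 0.004], [-0.999, 0.043, -0.005], [0.005, -0.004, -1.0]]
ft_force: [-0.3, 0.0, 2.4]
finger_gap: -0.0005
```

```bash
python3 - <<'E'
from h import *
for c in("side","top"): cv2.imwrite(f"pics/{c}6.png",r.read_camera(c))
cv2.imwrite("pics/e2.png",cv2.resize(cv2.imread("pics/side6.png")[100:205,170:310],None,fx=5.5,fy=5.5,interpolation=cv2.INTER_CUBIC))
s=r.get_state();print(s["time"],s["ee_pos"],s["ft_force"])
E
```

```text
5.0 [0.52588468 0.19982302 0.03209435] [0.35532554 0.66307361 0.74171473]
```

View pics/e2.png

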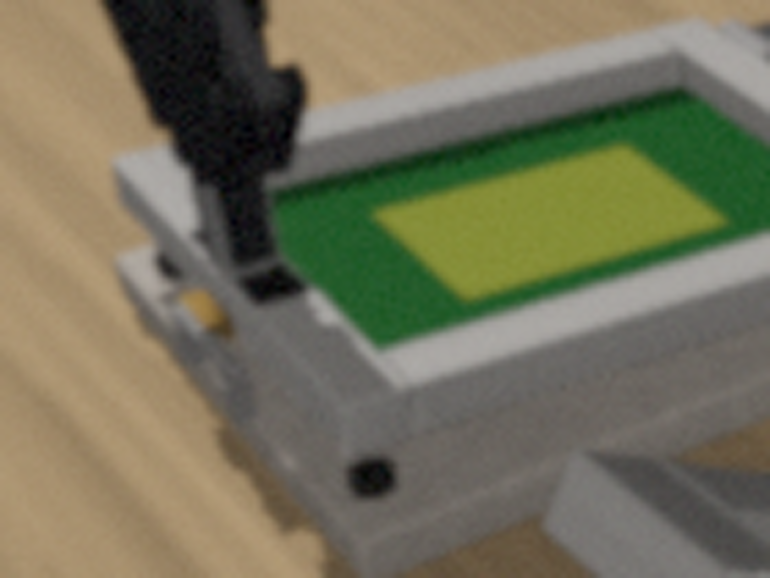

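The screen follows, and the tongue at about (205,310) in the crop is nearing the keeper. I keep going.

move_arm --commands '[-1, 0, 0, 0.007, 0, -1, 0, 0, 0.014, 0, -1, 0, 0, 0.02, 0, -1, 0, 0, 0.025, 0, -1, 0, 0, 0.025, 0]'

```text
time: 5.5
ee_pos: [0.5251, 0.1998, 0.0224]
ee_rot: [[-0.043, -0.999, 0.003], [-0.999, 0.043, -0.005], [0.005, -0.003, -1.0]]
ft_force: [-4.0, 0.3, 8.1]
finger_gap: -0.0001
```

```bash
python3 - <<'E'
from h import *
for c in("side","top"): cv2.imwrite(f"pics/{c}7.png",r.read_camera(c))
cv2.imwrite("pics/e3.png",cv2.resize(cv2.imread("pics/side7.png")[100:205,170:310],None,fx=5.5,fy=5.5,interpolation=cv2.INTER_CUBIC))
s=r.get_state();print(s["time"],s["ee_pos"],s["ft_force"])
E
```

```text
5.6 [0.52511592 0.19984245 0.02240006] [-3.54317516 -0.38990703  8.80699744]
```

View pics/e3.png

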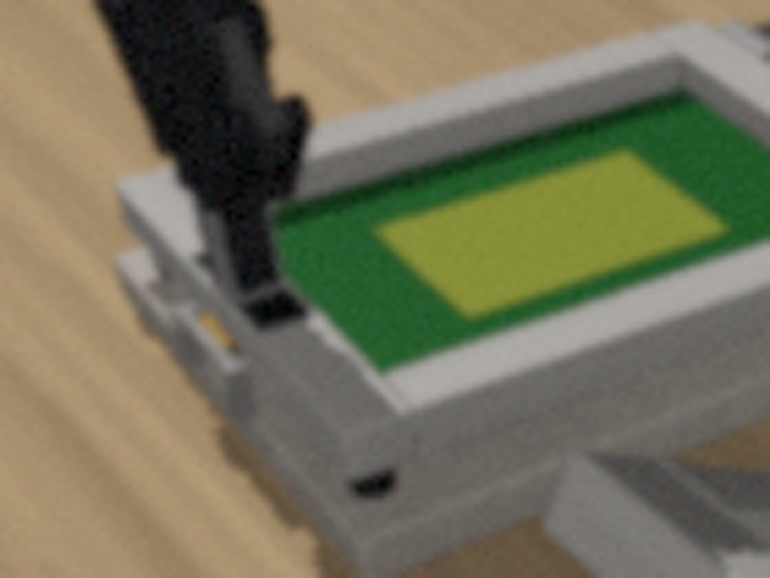

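The tongue is now riding behind the keeper's top (crop about (212,330)), and the force is 8.8 N up, as expected. About 7 mm or a bit more remains.

move_arm --commands '[-1, 0, 0, 0.005, 0, -1, 0, 0, 0.01, 0, -1, 0, 0, 0.015, 0, -1, 0, 0, 0.018, 0, -1, 0, 0, 0.018, 0]'

```text
time: 6.1
ee_pos: [0.525, 0.1998, 0.0148]
ee_rot: [[-0.042, -0.999, 0.002], [-0.999, 0.042, -0.005], [0.005, -0.002, -1.0]]
ft_force: [-0.2, 0.2, 0.8]
finger_gap: -0.0
```

```bash
python3 - <<'E'
from h import *
for c in("side","top"): cv2.imwrite(f"pics/{c}8.png",r.read_camera(c))
cv2.imwrite("pics/e4.png",cv2.resize(cv2.imread("pics/side8.png")[100:205,170:310],None,fx=5.5,fy=5.5,interpolation=cv2.INTER_CUBIC))
s=r.get_state();print(s["time"],s["ee_pos"],s["ft_force"])
E
```

```text
6.2 [0.52552741 0.19959894 0.01491737] [ 0.07972834 -0.31115204 -0.15819348]
```

View pics/e4.png

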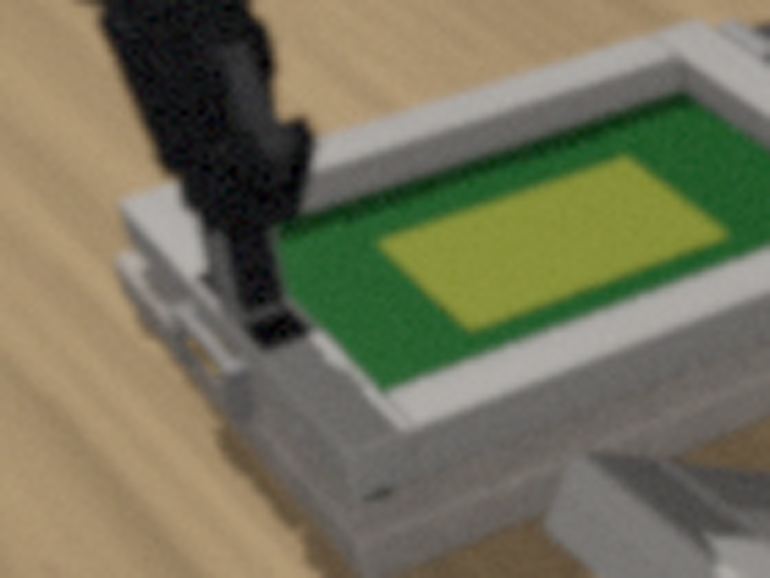

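The force has dropped to about 0, and brass shows under the keeper bar at about (200,350), so it may have snapped in. I press onto the stop to be sure.

move_arm --commands '[-1, 0, 0, 0.004, 0, -1, 0, 0, 0.008, 0, -1, 0, 0, 0.01, 0, -1, 0, 0, 0.012, 0, -1, 0, 0, 0.012, 0]'

```text
time: 6.7
ee_pos: [0.5255, 0.1996, 0.0114]
ee_rot: [[-0.043, -0.999, 0.003], [-0.999, 0.043, -0.005], [0.005, -0.004, -1.0]]
ft_force: [-4.4, -0.4, 14.9]
finger_gap: 0.0003
```

```bash
python3 - <<'E'
from h import *
for c in("side",): cv2.imwrite(f"pics/{c}9.png",r.read_camera(c))
cv2.imwrite("pics/e5.png",cv2.resize(cv2.imread("pics/side9.png")[100:205,170:310],None,fx=5.5,fy=5.5,interpolation=cv2.INTER_CUBIC))
s=r.get_state();print(s["time"],s["ee_pos"],s["ft_force"])
E
```

```text
6.75 [0.52553236 0.19959507 0.0114311 ] [-3.94764859 -0.67054744 15.17381309]
```

View pics/e5.png

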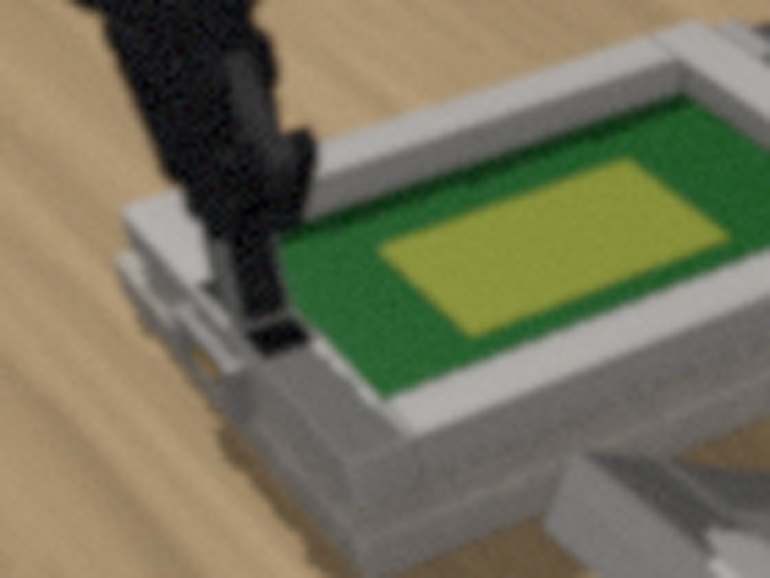

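move_arm --commands '[-1, 0, 0, 0.004, 0, -1, 0, 0, 0.008, 0, -1, 0, 0, 0.011, 0, -1, 0, 0, 0.011, 0, -1, 0, 0, 0.011, 0]'

```text
time: 7.25
ee_pos: [0.5255, 0.1996, 0.0097]
ee_rot: [[-0.043, -0.999, 0.004], [-0.999, 0.043, -0.006], [0.005, -0.004, -1.0]]
ft_force: [-7.3, -1.1, 26.8]
finger_gap: 0.0001
```

```bash
python3 - <<'E'
from h import *
for c in("side",): cv2.imwrite(f"pics/{c}10.png",r.read_camera(c))
cv2.imwrite("pics/e6.png",cv2.resize(cv2.imread("pics/side10.png")[100:205,170:310],None,fx=5.5,fy=5.5,interpolation=cv2.INTER_CUBIC))
s=r.get_state();print(s["time"],s["ee_pos"],s["ft_force"])
E
```

```text
7.3 [0.52553632 0.19960226 0.00971461] [-6.68789293 -2.04130303 27.07898997]
```

View pics/e6.png

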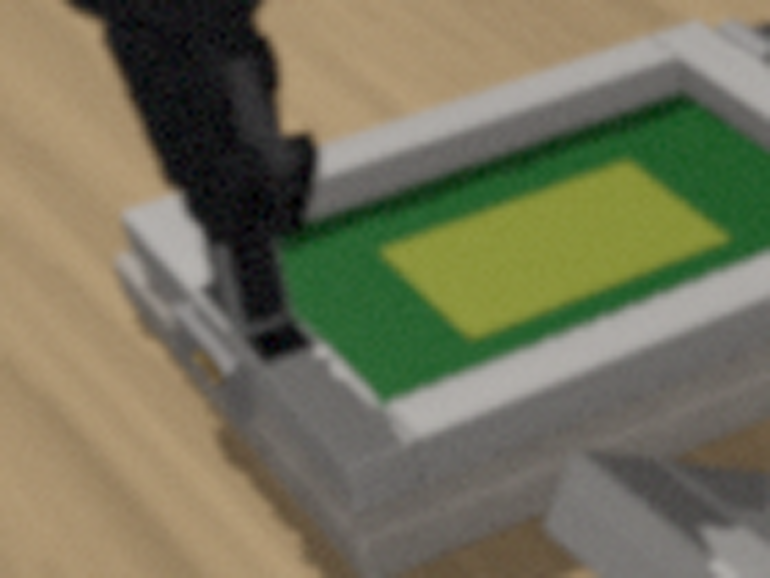

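It holds against the stop at 27 N with almost no further motion. I release by lifting.

move_arm --commands '[-1, 0, 0, -0.01, 0, -1, 0, 0, -0.05, 0, -1, 0, 0, -0.1, 0, -1, 0, 0, -0.2, 0, -1, 0, 0, -0.3, 0]'

```text
time: 7.8
ee_pos: [0.5248, 0.1997, 0.1302]
ee_rot: [[-0.043, -0.999, 0.003], [-0.999, 0.043, -0.006], [0.006, -0.003, -1.0]]
ft_force: [1.0, 0.1, 0.3]
finger_gap: 0.0002
```

```bash
python3 - <<'E'
from h import *
for c in("side","top"): cv2.imwrite(f"pics/{c}11.png",r.read_camera(c))
cv2.imwrite("pics/e7.png",cv2.resize(cv2.imread("pics/side11.png")[100:205,170:310],None,fx=5.5,fy=5.5,interpolation=cv2.INTER_CUBIC))
s=r.get_state();print(s["time"],s["ee_pos"],s["ft_force"])
E
```

```text
7.9 [0.52918546 0.20176265 0.13464941] [1.10654374 0.64397507 0.38670429]
```

View pics/e7.png

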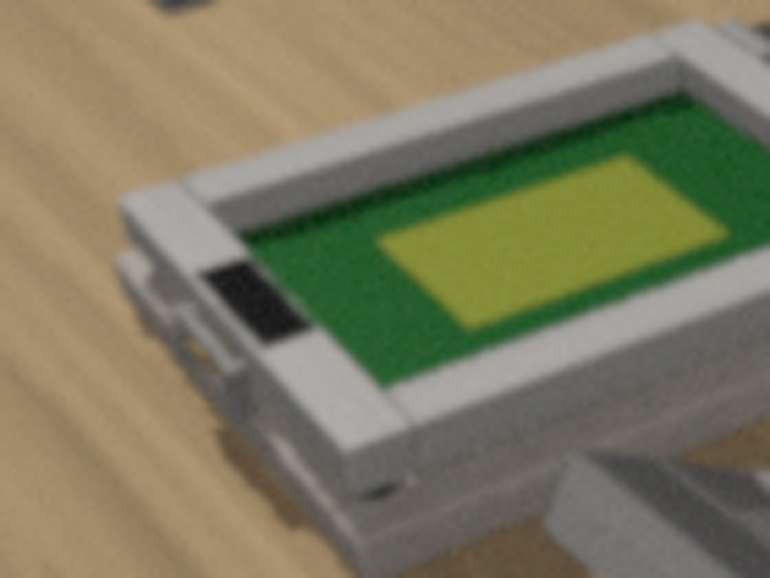

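move_arm --commands '[-1, 0, 0, -0.08, 0, -1, 0, 0, -0.15, 0, -1, 0, 0, -0.2, 0, -1, 0, 0, -0.2, 0, -1, 0, 0, -0.2, 0]'

```text
time: 8.4
ee_pos: [0.528, 0.2016, 0.214]
ee_rot: [[-0.044, -0.999, 0.014], [-0.999, 0.044, -0.002], [0.001, -0.014, -1.0]]
ft_force: [-0.4, -1.0, -0.6]
finger_gap: 0.0
```

```bash
python3 - <<'E'
from h import *
for c in("side","top"): cv2.imwrite(f"pics/{c}12.png",r.read_camera(c))
A=cv2.imread("pics/side11.png");B=cv2.imread("pics/side12.png");C=cv2.imread("pics/side10.png");D=cv2.imread("pics/side8.png")
def sh(a,b,x0,x1,y0,y1):
    f=lambda i:np.float32(cv2.cvtColor(i,cv2.COLOR_BGR2GRAY)[y0:y1,x0:x1]);return cv2.phaseCorrelate(f(a),f(b))
for n,(a,b) in {"11->12":(A,B),"10->12":(C,B),"8->12":(D,B)}.items():
    print(n,"near edge region",sh(a,b,228,262,160,196),"mesh front",sh(a,b,240,275,130,172))
# edge profile at column near the front-bar near corner 
z=np.hstack([cv2.resize(i[135:200,195:250],None,fx=7,fy=7,interpolation=cv2.INTER_CUBIC) for i in (C,B)])
cv2.imwrite("pics/e8.png",z);print(r.get_state()["time"],r.get_state()["ft_force"])
E
```

```text
11->12 near edge region ((-0.023706664649495224, 0.017398042558710358), 0.9956397660720495) mesh front ((-0.012366990102574249, 0.4939424068932112), 0.9928606128986971)
10->12 near edge region ((-0.8848803615740302, -1.3539210340100283), 0.6879241576901188) mesh front ((0.06886445541521624, -0.050808582322797946), 0.7799903763665094)
8->12 near edge region ((-1.0449259685991947, -0.090519398574056), 0.5162892753695264) mesh front ((0.07843467568347862, 0.2802350797254647), 0.9869493293173519)
8.5 [-0.27960881 -0.52391852 -0.10217428]
```

View pics/e8.png

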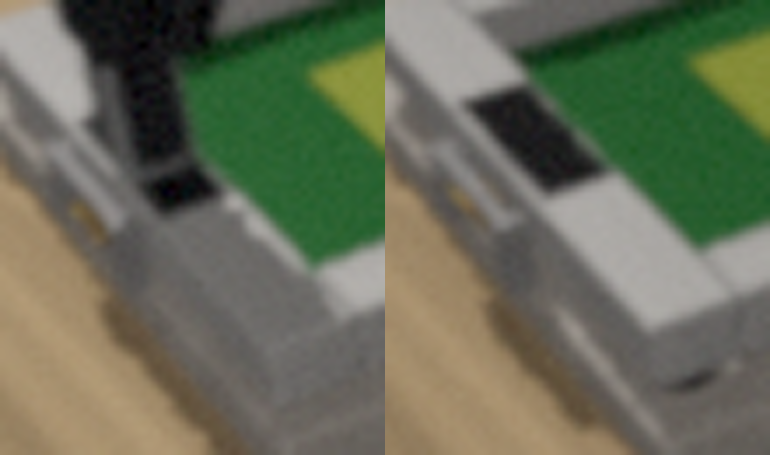

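View pics/top12.png

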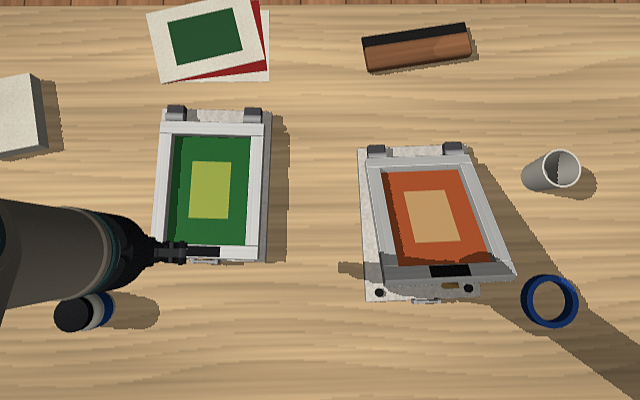

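The position is stable after release (side 11→12 shift ≈0 px) and about 1.4 px above the pressed pose, so about 0.01 rad. Brass shows below the keeper bar. To be certain it reached the stop, I press once more, a little harder.

move_arm --commands '[-1, 0.004, 0.006, 0.12, 0, -1, 0.004, 0.006, 0.24, 0, -1, 0.004, 0.006, 0.36, 0, -1, 0.004, 0.006, 0.44, 0, -1, 0.004, 0.006, 0.48, 0]'

```text
time: 9.0
ee_pos: [0.5237, 0.1978, 0.0164]
ee_rot: [[-0.043, -0.999, 0.005], [-0.999, 0.043, -0.006], [0.006, -0.005, -1.0]]
ft_force: [-0.7, -0.0, 1.1]
finger_gap: -0.0
```

move_arm --commands '[-1, 0, 0, 0.015, 0, -1, 0, 0, 0.025, 0, -1, 0, 0, 0.032, 0, -1, 0, 0, 0.036, 0, -1, 0, 0, 0.036, 0]'

```text
time: 9.5
ee_pos: [0.5235, 0.1978, 0.0065]
ee_rot: [[-0.043, -0.999, 0.006], [-0.999, 0.043, -0.006], [0.006, -0.006, -1.0]]
ft_force: [-11.6, -3.5, 49.7]
finger_gap: -0.0003
```

```bash
python3 - <<'E'
from h import *
cv2.imwrite("pics/side13.png",r.read_camera("side"))
f=lambda n,s:np.float32(cv2.imread(f"pics/side{n}.png",0)[s])
for s in(np.s_[165:200,225:262],np.s_[125:172,240:280]):
    for a,b in((9,10),(10,13),(12,13)): print(a,b,cv2.phaseCorrelate(f(a,s),f(b,s)))
E
```

```text
9 10 ((-0.13128277310576308, 0.4570195481624779), 1.0352970762385263)
10 13 ((-0.292305625260763, 0.6829894357477855), 0.8417644222577413)
12 13 ((-0.11497293558731059, 0.2501187823502242), 0.5620225648085276)
9 10 ((-0.07299451288842462, 0.2896864380552415), 0.9997461090485255)
10 13 ((-0.09442117972871245, 0.44004280625927095), 0.9379146069288253)
12 13 ((-0.1425030353048342, 1.0773082253756634), 0.5311145434776942)
```

move_arm --commands '[-1, 0, 0, -0.02, 0, -1, 0, 0, -0.1, 0, -1, 0, 0, -0.2, 0, -1, 0, 0, -0.3, 0, -1, 0, 0, -0.4, 0]'

```text
time: 10.05
ee_pos: [0.5218, 0.1985, 0.1674]
ee_rot: [[-0.043, -0.999, 0.004], [-0.999, 0.043, -0.007], [0.007, -0.005, -1.0]]
ft_force: [1.4, 0.4, -0.3]
finger_gap: 0.0001
```

move_arm --commands '[-1, 0, 0.05, -0.1, 0, -1, 0, 0.1, -0.15, 0, -1, 0, 0.15, -0.2, 0, -1, 0, 0.15, -0.2, 0, -1, 0, 0.15, -0.2, 0]'

```text
time: 10.55
ee_pos: [0.4617, 0.2014, 0.2469]
ee_rot: [[-0.043, -0.999, 0.005], [-0.999, 0.043, -0.007], [0.007, -0.005, -1.0]]
ft_force: [-0.1, -0.2, -0.2]
finger_gap: -0.0002
```

```bash
python3 - <<'E'
from h import *
for c in("side","top"): cv2.imwrite(f"pics/{c}14.png",r.read_camera(c))
f=lambda n,s:np.float32(cv2.imread(f"pics/side{n}.png",0)[s])
for s in(np.s_[165:200,225:262],np.s_[125:172,240:280]):
    for a,b in((12,14),(13,14)): print(a,b,cv2.phaseCorrelate(f(a,s),f(b,s)))
A=[cv2.resize(cv2.imread(f"pics/side{n}.png")[130:200,190:250],None,fx=6.5,fy=6.5,interpolation=cv2.INTER_CUBIC) for n in(13,14)]
cv2.imwrite("pics/e9.png",np.hstack(A));s=r.get_state();print(s["time"],s["ee_pos"],s["ft_force"])
E
```

```text
12 14 ((-0.01702966348501178, -0.027585005632875692), 1.0193135837713878)
13 14 ((0.1906258314027376, -0.29345286069985477), 0.5616842640770806)
12 14 ((-0.06373942168377056, 0.026739294369530597), 0.9824848949909211)
13 14 ((0.15059530897399753, -0.9785420924688708), 0.5375725629429022)
10.65 [0.46180243 0.20101775 0.24595151] [ 0.07409696  0.40858243 -0.05953687]
```

View pics/e9.png

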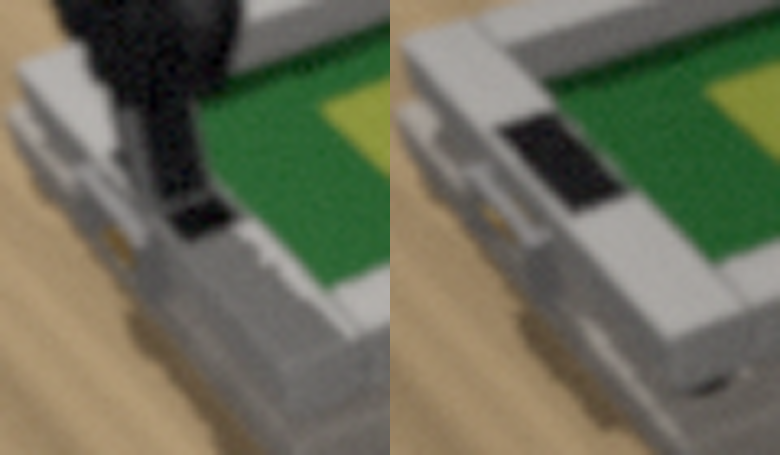

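View pics/side14.png

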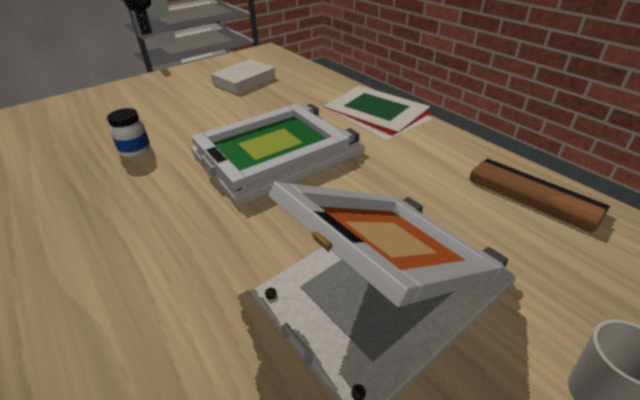

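```bash
python3 - <<'E'
from h import *
print(r.job_done())
E
```

```text
the job is handed in; nothing more can be done
None
```

I pushed the green screen down onto its stop with the shut fingers, so the tongue should now be latched under the keeper bar. Then I lifted clear and handed the job in at about 10.7 s. I never touched the orange screen, and it still shows raised in the last picture.

**Pressing:** Resistance reached about 9 N as the tongue rode over the keeper, then dropped to zero. I pressed to 27 N, let go, pressed again to 50 N to be sure it was on the stop, and let go again.

**Latch check:** After both releases the screen sat in the same place (shift under 0.1 px). Brass shows through the keeper opening below the bar. I judged the latch only from force and pictures, since there is no direct reading of the tongue or the opening angle.

**Rest angle:** From the pictures I estimate about 0.01–0.02 rad, within the measuring error of the expected 0.01.

**Disagreements:**
- **Fingertip height:** the TCP height reading was about 25–35 mm lower than where the cameras showed the fingertips. I did the final approach by force and pictures instead and never found the cause.
- **Stop:** it gave a little under load, at about 7 N/mm of measured tool travel.

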